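# Turn the tab-locked safety selector to off

## Task

Isolate the bench supply at the safety selector with the red knob: pinch the two black release tabs on opposite sides of the knob together, and with them held in turn the knob clockwise from the green dot to the red dot. Then let go, so that both tabs spring out again and lock the knob there. Do not turn the blue knob of the other selector.

Things in the scene. Friction and masses are not known exactly. Their poses are not given: they have to be found in the camera images.
- red_grip (a point): Point on the red knob's axis, 72 mm above the table, where the tabs are pinched. Axes turn with the knob: z up; white pointer line points to -x; y runs through both tabs, so fingers close along y. The red bar grip is 58 mm long (x), 22 mm thick (y), its cap 90 mm above the table. Outer faces of the tabs are 58 mm apart when out, 34 mm when both are fully in.
- red_case: Grey case that carries the red knob in its middle, 124 x 124 x 40 mm, fixed to the table; origin at the centre of its underside, the dots on its -x side, turned up to 0.45 rad. Round the knob's foot stands a dark locking ring, 32 to 39 mm from the axis, with the tabs' teeth, up to 50 mm above the table: keep fingertips 2 mm or more above it, or they stand on it.
- red_tab_left (a joint): Travel, m, of the black tab on the red knob's +y side: an upright plate 22 mm wide, 5 mm thick, 44 to 84 mm above the table, outer face 29 mm from the axis. 0: fully out (locks); grows as it is pressed to the axis, 0.012 fully in. The knob is free when both tabs are in by over 0.005. A spring of 2.2 N (out) to 4.8 N (in) pushes it out.
- red_tab_right (a joint): The same for the tab on the red knob's -y side.
- red_knob (a joint): Angle of the red knob, rad: 0 at the green dot (start), grows clockwise seen from above, 1.047 (60 degrees) at the red dot, end stop at 1.2. The tabs drop into the lock anywhere within 0.14 of the red dot. Turns easily (0.06 N m) with both tabs in; with either out it is blocked within 0.07 of the green dot.
- blue_knob (a joint): Angle of the other selector's blue knob, rad, built the same way with black tabs too: 0 at its green dot, grows clockwise. It must stay there.

How it is judged:
On the way, in this order (a step that is already met when the one before it is completed fails the run):
1. both tabs of the red knob are pinched in while it still stands at the green dot (value of joint each of red_tab_left, red_tab_right above 0.004 m and value of joint red_knob below 0.15 rad), for 0.1 s.
2. the red knob is turned to the red dot (value of joint red_knob above 0.873 rad), for 0.1 s.
At the end, for the whole second after the job is handed in: The red knob stands within 10 degrees (0.174 rad) of the red dot, both of its tabs are out again to within 2 mm, and the blue knob is still at its green dot (under 0.1 rad) (value of joint red_knob between 0.873 and 1.222 rad and value of joint each of red_tab_left, red_tab_right below 0.002 m and value of joint blue_knob below 0.1 rad); the robot touches nothing.
It fails at once if the blue knob is turned away from its green dot (value of joint blue_knob above 0.15 rad).
It also fails if it takes over 29 s, if anything falls off the work surface, if the arm or the gripper's body presses on something with over 40 N, if the wrist force passes 120 N, or if a joint passes its speed limit or range.

## Robot

A 6-joint arm with a two-finger parallel gripper is mounted at the origin on a cart in front of the work surface, level with it; the furniture and walls round the work are solid. World frame = base frame: x ahead of the robot, y to its left, z up, the work surface at z = 0. Lengths are in m, angles in rad, forces in N, time in s.
With the tool pointing down it reaches from about 0.3 to 0.875 m from the base axis. Payload 4.2 kg.
Tool frame: the origin (TCP) lies on the centre line of the jaws, within the pads' length; the fingertips stand 25 mm ahead of it and the grasp point (between the pads) lies 6 mm ahead of it; z points along the fingers, y is the direction in which the jaws open and shut (so a half turn about z gives the same grasp; the last joint's range is limited). The gripper opens to 85 mm and grips with 20 to 120 N. Pads are 22 mm wide; open, the fingers measure 114 mm over their backs; the gripper's body (76 mm by 85 mm) begins 54 mm behind the grasp point. The pads swing forward as they close: fully open they stand 13 mm farther back than shut.
Start: joints at [-1.338, 0.32, 1.565, -0, 1.257, -0.02], TCP at [0.144, -0.557, 0.256] pointing down, gripper open.
Joint ranges: [-3.11, 3.11], [-0.84, 2.01], [0.21, 2.61], [-1.34, 4.49], [0.05, 2.63], [-2.56, 2.56]. Speed limits (rad/s): [2.57, 2.57, 3.14, 3.14, 3.14, 3.14].

## Interface

Orientations are given as [roll, pitch, yaw] about the fixed x, y, z axes, in that order (R = Rz(yaw) Ry(pitch) Rx(roll)).
In Python, from cell import robot gives the robot as it stands.
- The arm moves only by the shell command python3 -m inch 'ROWS' [FORCE]. ROWS is text: rows parted by semicolons, each of 7 numbers parted by spaces: the shift along the tool's x, y, z in mm, then the turn, a rotation vector about the tool's x, y, z in degrees, then the finger opening in mm, from 0 to 85.4. In form: tx ty tz wx wy wz hand; .... A call has 1 to 10 rows; each row is the pose to reach, as a shift and turn from the pose commanded when the call began, along the tool's axes at that moment; what a row does not reach only later rows make up. A row lasts 1/8 s, in which the tool goes at most 62.5 mm and 10.7 degrees, less where a joint would pass 70% of its speed; a pose out of reach is approached as far as the arm can. A call with a gripper value outside its range is refused whole. The fingers move at their own pace and stop on an object; FORCE is the grip in N (left out, the last holds). Time passes only in rows, so rows that repeat a pose let the fingers close. It gives the time, the measured TCP pose, the force and the opening at its end, in the units of the state.
- robot.sense(): the state, without advancing time (a new reading comes with each control period).
- robot.read_camera(name): name is "scene" or "side" or "wrist"; returns (picture, depth): 400x640x3 uint8, red, green, blue; 400x640 float32, m along the optical axis (not along the pixel's ray), 0 where there is no reading.
- robot.camera_info(name): a dict with "mtx" (3x3 intrinsics, pixels), "world_to_cam" (4x4, takes a point from world to camera coordinates); the wrist camera has in their place "mount" (4x4, takes a point from camera to tool coordinates, whose origin is the TCP and whose axes are the flange's). Camera axes: x right, y down, z forward; pixel columns grow to the right and rows downward; lengths in m; the calibration is good to about 2 mm. The wrist camera is an equidistant fisheye: a pixel r from the principal point sees the ray r / f radians off the axis. A picture is of the moment at which its call begins: read the wrist's pose just before it. camera_info takes no time and is no camera call.
- robot.hand_in(): hands the job in, once; it reports no verdict.
The state is a dict: "time": time; "joint_pos": joint angles; "dq": joint speeds; "joint_torque": joint torques, N m; "ee_pos": TCP position; "tcp_rot": TCP orientation; "force": force on the tool from outside, world axes, zero at the start; "wrist_torque": the same for the moment, N m; "width": finger opening in m.
Only numpy, scipy, OpenCV 4.12 (cv2) and the standard library are available. Lean on these libraries where they do the work, as an engineer would, in place of code of your own. Each camera call takes 0.05 s, during which the arm holds its last target. There are 200 camera calls.

## Working session

There is one attempt and no reset: what is moved stays moved. The work goes in short steps, Python scripts to look and compute and a shell command to move; the robot and the scene stay as the last step left them, time stands still between calls to the robot, and variables do not carry over. Pictures are saved under pics/ and viewed, about 8 in all and at most 12, crops included, and the job is handed in when it is done.

```bash
mkdir -p pics; python3 - <<'E'
from cell import robot
import cv2,numpy as np
s=robot.sense();print(s)
for n in("scene","wrist"):
    p,d=robot.read_camera(n);np.savez(f"pics/{n}.npz",p=p,d=d);cv2.imwrite(f"pics/{n}0.png",p[...,::-1])
    print(n,robot.camera_info(n))
E
```

```text
{'time': 0.0, 'joint_pos': array([-1.33799679e+00,  3.20287242e-01,  1.56568909e+00, -3.95576486e-05,
        1.25740420e+00, -1.99983917e-02]), 'dq': array([ 0.00034229,  0.00028533,  0.00222895,  0.00052763,  0.00031885,
       -0.00055474]), 'joint_torque': array([ 1.78072005e-03, -4.15512836e+01, -2.34156954e+01,  3.23345939e-04,
        8.35721148e-03, -2.98418996e-06]), 'ee_pos': array([ 0.14370481, -0.55629805,  0.255481  ]), 'tcp_rot': array([-3.13980438e+00,  1.84932602e-06,  2.52810159e-01]), 'force': array([ 0.23597244,  0.61022122, -0.6171766 ]), 'wrist_torque': array([ 0.03788612,  0.04187157, -0.01698929]), 'width': 0.0853741194881577}
scene {'mtx': array([[457.42963512,   0.        , 310.59922813],
       [  0.        , 457.42963512, 203.04480518],
       [  0.        ,   0.        ,   1.        ]]), 'world_to_cam': array([[-0.85336689, -0.52125909,  0.00734239,  0.43383835],
       [-0.33395048,  0.53579546, -0.77550003,  0.24640469],
       [ 0.40030242, -0.66423805, -0.63130483,  0.66992461],
       [ 0.        ,  0.        ,  0.        ,  1.        ]])}
wrist {'mtx': array([[309.70691629,   0.        , 317.73508913],
       [  0.        , 309.70691629, 199.52833315],
       [  0.        ,   0.        ,   1.        ]]), 'mount': array([[ 5.66538271e-05, -9.63827328e-01, -2.66527443e-01,
         6.69707506e-02],
       [ 9.99999653e-01, -1.66885484e-04,  8.16060795e-04,
         1.07433090e-03],
       [-8.31021257e-04, -2.66527397e-01,  9.63826984e-01,
        -1.17066165e-01],
       [ 0.00000000e+00,  0.00000000e+00,  0.00000000e+00,
         1.00000000e+00]])}
```

View pics/scene0.png

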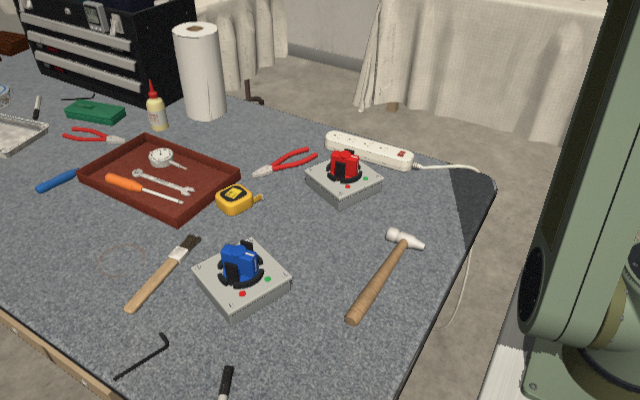

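View pics/wrist0.png

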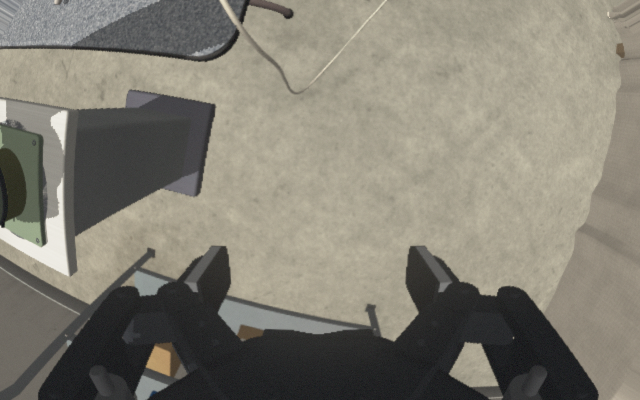

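Scene view: red selector near (345,175), with its green dot at about (366,178) and its red dot at about (348,187). Blue selector near (240,270). Next I measure by casting rays onto the known heights.

```bash
cat > h.py <<'E'
import numpy as np,cv2
from scipy.spatial.transform import Rotation as R
from cell import robot
def pose(s): 
    T=np.eye(4);T[:3,:3]=R.from_euler('xyz',s['tcp_rot']).as_matrix();T[:3,3]=s['ee_pos'];return T
def ray(name,uv,T=None):
    c=robot.camera_info(name);K=c['mtx'];x,y=(uv[0]-K[0,2])/K[0,0],(uv[1]-K[1,2])/K[1,1]
    if name=='wrist':
        r=np.hypot(x,y)+1e-9;d=np.array([x/r*np.sin(r),y/r*np.sin(r),np.cos(r)]);M=T@c['mount']
    else: d=np.array([x,y,1.]);M=np.linalg.inv(c['world_to_cam'])
    return M[:3,3],M[:3,:3]@d
def onz(name,uv,z,T=None):
    o,d=ray(name,uv,T);return (o+d*(z-o[2])/d[2])[:2]
def blobs(p,col,amin=6,roi=None):
    h=cv2.cvtColor(p,cv2.COLOR_RGB2HSV);lo=lambda a,b,s=110,v=60:cv2.inRange(h,(a,s,v),(b,255,255))
    m={'red':lo(0,6)|lo(174,180),'green':lo(45,80),'blue':lo(100,125)}[col]
    n,l,st,c=cv2.connectedComponentsWithStats(m)
    return [(c[i].round(1).tolist(),int(st[i,4])) for i in range(1,n) if st[i,4]>=amin]
E
python3 - <<'E'
from h import *
f=np.load('pics/scene.npz');p=f['p']
x0,y0,x1,y1=295,135,395,215
sub=p[y0:y1,x0:x1]
for c in('red','green'):
    for b,a in blobs(sub,c,4):
        uv=(b[0]+x0,b[1]+y0);print(c,uv,a,'z.04',onz('scene',uv,.041).round(4),'z.09',onz('scene',uv,.09).round(4))
s,d=robot.read_camera('side');cv2.imwrite('pics/side0.png',s[...,::-1])
big=cv2.resize(sub,None,fx=6,fy=6,interpolation=cv2.INTER_CUBIC);cv2.imwrite('pics/crop.png',big[...,::-1])
print(robot.camera_info('side'))
print([(a,b) for a in ('red','green') for b in blobs(s,a,6)])
E
```

```text
red (301.2, 150.2) 67 z.04 [ 0.6643 -0.2132] z.09 [ 0.623  -0.1485]
red (344.6, 162.7) 545 z.04 [ 0.5555 -0.2211] z.09 [ 0.5236 -0.1557]
red (305.9, 159.2) 121 z.04 [ 0.6355 -0.1874] z.09 [ 0.5967 -0.1249]
red (347.3, 185.9) 14 z.04 [ 0.5105 -0.1486] z.09 [ 0.4824 -0.0895]
green (365.2, 178.1) 12 z.04 [ 0.4911 -0.193 ] z.09 [ 0.4648 -0.1301]
{'mtx': array([[390.83270354,   0.        , 317.21701586],
       [  0.        , 390.83270354, 200.51969894],
       [  0.        ,   0.        ,   1.        ]]), 'world_to_cam': array([[-0.98543374, -0.16923307,  0.0167487 ,  0.50566957],
       [-0.09595964,  0.47203719, -0.87634048,  0.13491758],
       [ 0.14039978, -0.86518267, -0.48140092,  0.81302047],
       [ 0.        ,  0.        ,  0.        ,  1.        ]])}
[('red', ([123.7, 150.6], 102)), ('red', ([2.4, 153.1], 11)), ('red', ([320.0, 176.6], 320)), ('red', ([268.6, 187.3], 251)), ('red', ([156.4, 220.6], 5793)), ('red', ([328.7, 193.6], 7)), ('red', ([57.6, 201.5], 413)), ('red', ([296.3, 278.5], 22)), ('green', ([54.9, 182.6], 988)), ('green', ([309.9, 263.9], 14))]
```

View pics/crop.png

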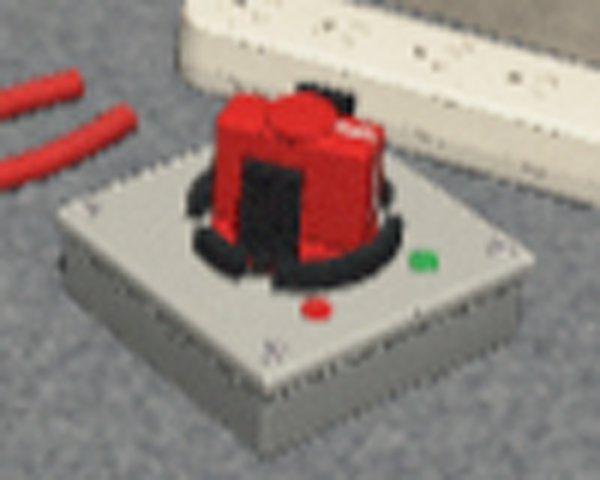

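View pics/side0.png

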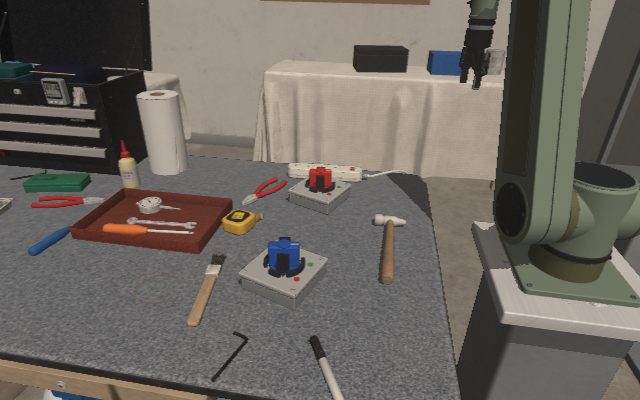

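The crop shows the case's top corners: left (60,212), front (268,380), right (533,260). The pointer line faces the green dot at (423,261), and the red dot is at (316,309). One tab faces the camera at (268,215). The side view shows the same layout, with the power strip close behind the case.

```bash
python3 - <<'E'
from h import *
L,F,Rr=[onz('scene',((a+.5)/6-.5+295,(b+.5)/6-.5+135),.04) for a,b in((60,212),(268,380),(533,260))]
C=(L+Rr)/2
g=onz('scene',(365.2,178.1),.04);r=onz('scene',(347.3,185.9),.04)
print(L,F,Rr,'C',C,'sides',np.linalg.norm(L-F),np.linalg.norm(F-Rr))
an=lambda v:np.degrees(np.arctan2(v[1],v[0]))
print('LF',an(F-L),'FR',an(Rr-F),'green dir',an(g-C),np.linalg.norm(g-C),'red dir',an(r-C),np.linalg.norm(r-C))
for z in(.06,.065):print(onz('scene',(344.6,162.7),z))
gs,rs=onz('side',(309.9,263.9),.04),onz('side',(328.7,193.6),.04)
print('side red dot',rs)
E
```

```text
[ 0.61670862 -0.15174024] [ 0.50601242 -0.10580075] [ 0.4590975  -0.21545557] C [ 0.53790306 -0.18359791] sides 0.11985026469548206 0.11926940047551113
LF 157.4613022861445 FR -113.1632649429576 green dir -166.93652382471393 0.047461340628863535 red dir 128.49738602771876 0.04314109680826147
[ 0.54315099 -0.19574509]
[ 0.53989396 -0.18907464]
side red dot [ 0.50921768 -0.14520747]
```

Centre is about (0.538, -0.184). The knob's x axis is at about +7.2°, so the tool yaw goes 14.5 → 7.2° and then clockwise by 60°. I hover above it and check with the wrist camera.

```bash
python3 -m inch '55 -30 5 0 0 1 85;110 -60 10 0 0 2 85;165 -90 18 0 0 3 85;220 -120 25 0 0 4 85;275 -150 32 0 0 5 85;330 -182 39 0 0 6 85;385 -212 46 0 0 7 85;440 -242 53 0 0 7.3 85;475 -262 55 0 0 7.3 85;475 -262 55 0 0 7.3 85' 60
python3 - <<'E'
from h import *
s=robot.sense();T=pose(s);p,d=robot.read_camera('wrist');np.savez('pics/w1.npz',p=p,T=T);cv2.imwrite('pics/w1.png',p[...,::-1])
print(s['ee_pos'],np.degrees(s['tcp_rot']),s['joint_pos'])
for c in('red','green'):
    for b,a in blobs(p,c,15): print(c,b,a,onz('wrist',b,.04,T).round(4),onz('wrist',b,.09,T).round(4))
E
```

```text
time: 1.4
ee_pos: [0.5398, -0.182, 0.2004]
tcp_rot: [-3.141, 0.001, 0.13]
force: [-0.5, -0.1, -0.0]
width: 0.0852
[ 0.53982613 -0.18197608  0.20044806] [-1.79958987e+02  2.94972038e-02  7.42954110e+00] [-3.45532733e-01  3.52157966e-01  1.66305548e+00  4.43926160e-04
  1.12716453e+00  1.09540312e+00]
red [367.9, 42.1] 2614 [ 0.6804 -0.2099] [ 0.6671 -0.2036]
red [324.4, 194.4] 3312 [ 0.5361 -0.1899] [ 0.5488 -0.1872]
red [279.5, 215.8] 89 [ 0.5098 -0.1505] [ 0.5272 -0.1549]
red [452.8, 268.5] 44 [ 0.4724 -0.3398] [ 0.4966 -0.31  ]
green [52.9, 187.5] 30 [0.5034 0.1415] [0.522  0.0845]
green [323.8, 241.2] 48 [ 0.4895 -0.1957] [ 0.5106 -0.1919]
```

View pics/w1.png

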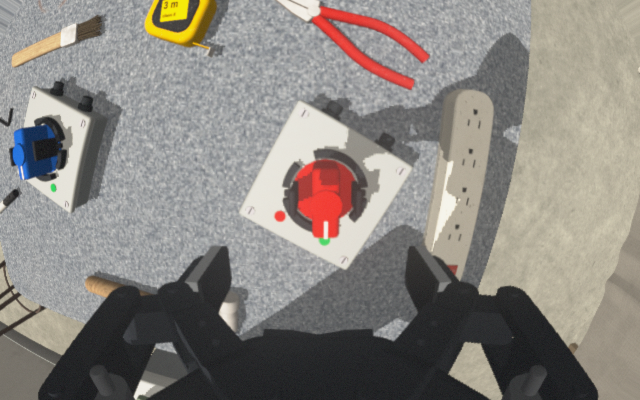

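Wrist view: case top corners at about (300,101), (411,168), (345,268), (241,213). The pointer runs down to the green dot at (324,241), and the red dot is at (280,216). The pads are clear either side of the knob.

```bash
python3 - <<'E'
from h import *
f=np.load('pics/w1.npz');p,T=f['p'],f['T']
cs=np.array([onz('wrist',q,.04,T) for q in((300,101),(411,168),(345,268),(241,213))])
print(cs.round(4),'C',cs.mean(0))
an=lambda v:np.degrees(np.arctan2(v[1],v[0]))
for i in range(4):
    e=cs[(i+1)%4]-cs[i];print(an(e).round(1),np.linalg.norm(e).round(4))
C=cs.mean(0)
for uv in((323.8,241.2),(279.5,215.8)):
    q=onz('wrist',uv,.04,T)-C;print(an(q),np.linalg.norm(q))
h=cv2.cvtColor(p,cv2.COLOR_RGB2HSV);m=cv2.inRange(h,(0,0,200),(180,70,255));
n,l,st,c=cv2.connectedComponentsWithStats(m[210:250,310:345]);print([(c[i]+[310,210],st[i]) for i in range(1,n)])
ys,xs=np.where(cv2.inRange(h,(0,130,60),(6,255,255))[150:245,285:365]);(u,v),(w,hh),a=cv2.minAreaRect(np.c_[xs+285,ys+150].astype(np.float32));print(u,v,w,hh,a)
cv2.imwrite('pics/w1c.png',cv2.resize(p[150:250,270:380],None,fx=6,fy=6,interpolation=cv2.INTER_CUBIC)[...,::-1])
E
```

```text
[[ 0.6179 -0.1573]
 [ 0.572  -0.267 ]
 [ 0.4627 -0.2211]
 [ 0.5075 -0.113 ]] C [ 0.54002551 -0.18958068]
-112.7 0.1189
157.2 0.1185
67.5 0.117
-21.8 0.1189
-173.0544696986197 0.050925551543870066
127.75396304780098 0.0493736175648896
[(array([330.38302277, 239.873706  ]), array([  0,   6,  35,  34, 483], dtype=int32)), (array([325.5, 230. ]), array([14, 12,  4, 17, 68], dtype=int32))]
324.0 198.5 77.0 58.0 90.0
```

View pics/w1c.png

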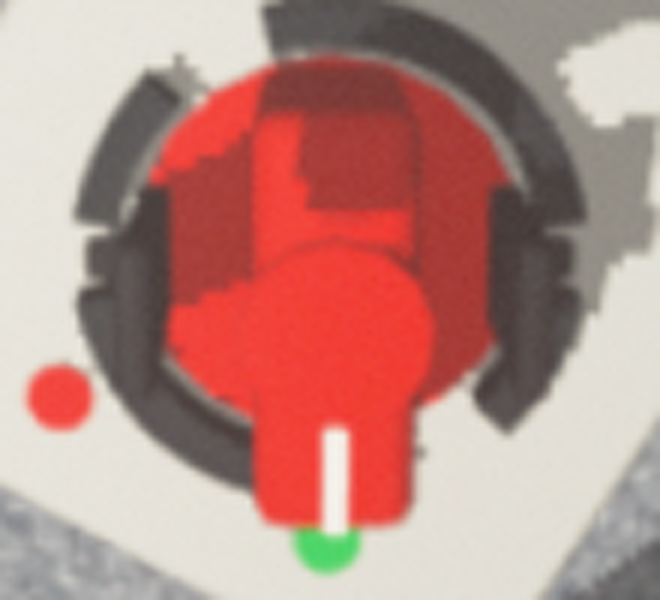

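```bash
python3 - <<'E'
from h import *
T=np.load('pics/w1.npz')['T']
uw=(270+340.5/6-.5,150+337/6-.5);us=(295+303.5/6-.5,135+117/6-.5)
print(onz('wrist',uw,.09,T),onz('scene',us,.09))
a,d=ray('wrist',uw,T);b,e=ray('scene',us);t=np.linalg.lstsq(np.c_[d,-e],b-a,rcond=None)[0];print(a+d*t[0],b+e*t[1])
# tab outer edges at top (z~.084)
for q in((120,250),(540,250)):print(onz('wrist',(270+q[0]/6-.5,150+q[1]/6-.5),.084,T))
W=robot.camera_info('scene')['world_to_cam'];K=robot.camera_info('scene')['mtx']
for z in(.04,.09):
  for P in((.540,-.1896),(.538,-.1836),(.539,-.187)):
    c=W@[*P,z,1];print(z,P,(K@c[:3]/c[2])[:2])
E
```

```text
[ 0.54011868 -0.18977469] [ 0.53793507 -0.18466328]
[ 0.53924247 -0.18997554  0.08700174] [ 0.54019034 -0.18927957  0.08667811]
[ 0.54632349 -0.16020641]
[ 0.55341236 -0.21436533]
0.04 (0.54, -0.1896) [344.04260729 172.20165375]
0.04 (0.538, -0.1836) [343.54375824 173.85995471]
0.04 (0.539, -0.187) [343.88169475 172.93732403]
0.09 (0.54, -0.1896) [345.32356094 152.6139128 ]
0.09 (0.538, -0.1836) [344.81459471 154.2286512 ]
0.09 (0.539, -0.187) [345.16017826 153.33022715]
```

Wrist view and triangulation agree on (0.540, -0.1895). I correct by 7 mm, come down part way and recheck from near.

```bash
python3 -m inch '-0.9 6.9 35 0 0 0.3 85;-0.9 6.9 80 0 0 0.3 85;-0.9 6.9 80 0 0 0.3 85;-0.9 6.9 80 0 0 0.3 85'
python3 - <<'E'
from h import *
s=robot.sense();T=pose(s);p,d=robot.read_camera('wrist');np.savez('pics/w2.npz',p=p,T=T);
print(s['ee_pos'],np.degrees(s['tcp_rot']))
cv2.imwrite('pics/w2c.png',cv2.resize(p[150:350,180:460],None,fx=2.8,fy=2.8,interpolation=cv2.INTER_CUBIC)[...,::-1])
E
```

```text
time: 1.95
ee_pos: [0.5385, -0.1922, 0.1228]
tcp_rot: [3.14, -0.002, 0.119]
force: [0.2, 0.1, 0.5]
width: 0.0849
[ 0.53852807 -0.19223227  0.12277092] [ 1.79932941e+02 -1.01061958e-01  6.82351618e+00]
```

View pics/w2c.png

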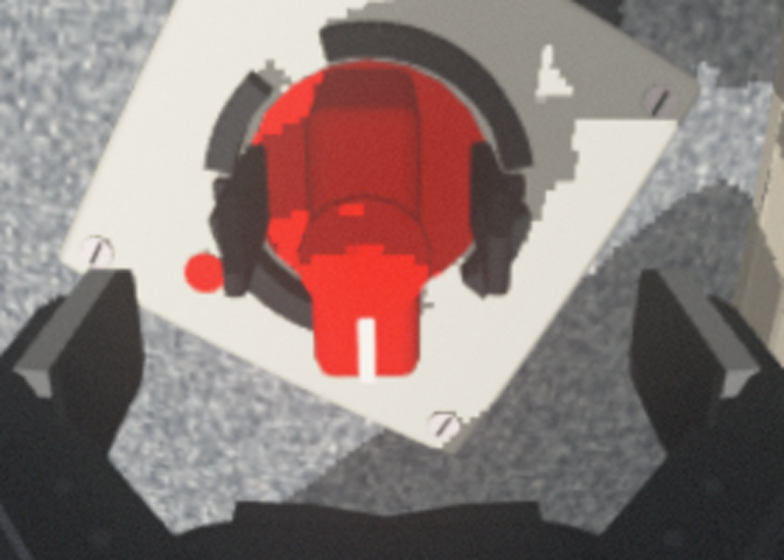

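Near view: the pads' midline is at column 387 of the crop and the knob axis and pointer at 366, so the knob is about 3 mm to tool -y. That matches y = -0.189. I correct, go down and pinch.

```bash
python3 -m inch '1.9 -3 10 0 0 0 85;1.9 -3 26 0 0 0 85;1.9 -3 42 0 0 0 85;1.9 -3 42 0 0 0 85;1.9 -3 42 0 0 0 62;1.9 -3 42 0 0 0 62;1.9 -3 42 0 0 0 62' 40
```

```text
time: 2.88
ee_pos: [0.54, -0.1881, 0.0798]
tcp_rot: [3.141, -0.001, 0.12]
force: [-0.2, 1.0, 0.2]
width: 0.0623
```

```bash
python3 -m inch '0 0 0 0 0 0 45;0 0 0 0 0 0 36;0 0 0 0 0 0 33;0 0 0 0 0 0 33;0 0 0 0 0 0 33;0 0 0 0 0 0 33' 40
```

```text
time: 3.62
ee_pos: [0.5402, -0.1878, 0.0805]
tcp_rot: [3.141, -0.002, 0.12]
force: [-1.3, 1.3, 8.3]
width: 0.0335
```

Width is 33.5 mm, so both tabs are fully in, and the side force is small, so the grip is centred. Now I turn clockwise, which is + about tool z.

```bash
python3 -m inch '0 0 0 0 0 8 33;0 0 0 0 0 16 33;0 0 0 0 0 24 33;0 0 0 0 0 32 33;0 0 0 0 0 40 33;0 0 0 0 0 48 33;0 0 0 0 0 56 33;0 0 0 0 0 60 33;0 0 0 0 0 60 33;0 0 0 0 0 60 33'; python3 -c "
from h import *
s=robot.sense();print(s['wrist_torque'],s['joint_pos'],np.degrees(s['tcp_rot']))"
```

```text
time: 4.88
ee_pos: [0.5401, -0.1879, 0.0806]
tcp_rot: [-3.141, -0.001, -0.927]
force: [-1.3, 1.5, 6.7]
width: 0.0332
[ 0.23423743  0.18371115 -0.1007655 ] [-3.55139819e-01  4.78291703e-01  1.80555185e+00  4.71105391e-04
  8.56317955e-01  2.14279465e+00] [-1.79938448e+02 -5.78917665e-02 -5.31388049e+01]
```

The tool turned 60° with the grip held. Now I open, rise straight up and look.

```bash
python3 -m inch '0 0 0 0 0 0 33;0 0 0 0 0 0 60;0 0 0 0 0 0 85;0 0 0 0 0 0 85;0 0 0 0 0 0 85;0 0 0 0 0 0 85;0 0 -40 0 0 0 85;0 0 -85 0 0 0 85;0 0 -120 0 0 0 85;0 0 -120 0 0 0 85'
python3 - <<'E'
from h import *
s=robot.sense();T=pose(s);p,d=robot.read_camera('wrist');print(s['ee_pos'],s['width'])
cv2.imwrite('pics/w3c.png',cv2.resize(p[120:280,220:430],None,fx=3.6,fy=3.6,interpolation=cv2.INTER_CUBIC)[...,::-1])
E
```

```text
time: 6.12
ee_pos: [0.5412, -0.1886, 0.2025]
tcp_rot: [-3.138, -0.006, -0.927]
force: [-0.4, -0.3, 0.5]
width: 0.0849
[ 0.54122095 -0.18859136  0.20251252] 0.08490250964613467
```

View pics/w3c.png

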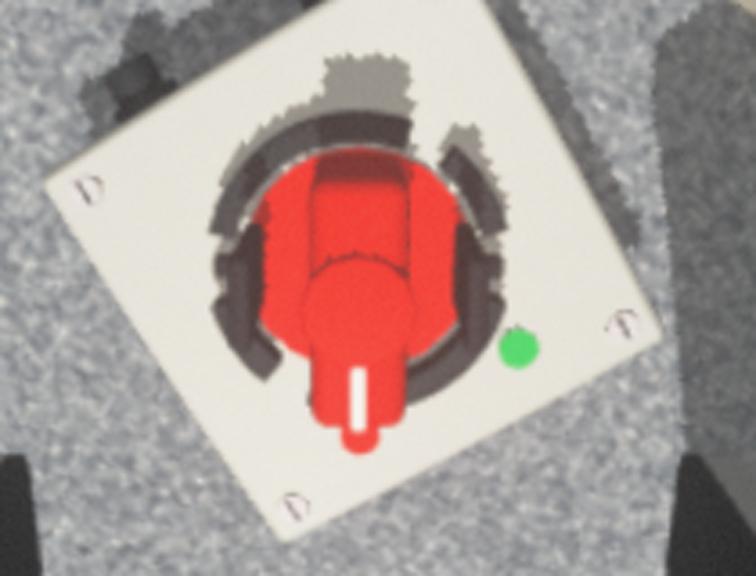

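The pointer at (358,400) lies on the red dot at (360,437). Both tabs are out, at columns 247 and 470, symmetric about the axis with their teeth in the ring notches. The gripper is clear, so I hand in.

```bash
python3 -c "
from cell import robot
print(robot.hand_in())"
```

```text
the job is handed in; nothing more can be done
None
```

The red selector is isolated: I pinched both tabs in, turned the knob 60° clockwise from the green dot to the red dot, let go and rose clear. I handed the job in at about 6.2 s; no verdict is reported.

**Last checks:**
- **Grip:** the fingers closed to 33.5 mm, against 34 mm for both tabs fully in. Side force was about 2 N and upward force about 8 N.
- **Turn:** tool yaw went from 6.9° to −53.1°.
- **Final wrist picture:** the pointer is on the red dot and both tabs are out in the lock notches. The gripper is open about 0.11 m above the knob, touching nothing.
- **Blue knob:** the arm never went near it. I did not take a closing picture of it.

**Disagreement:** the first position estimate, from the scene camera alone, was about 6 mm off in y from the wrist camera's. I used the wrist value, and the near view and the balanced grip confirmed it.

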